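# Swing the lamp over the dice tray and switch it on

### The arm

A 7-joint arm with a two-finger parallel gripper is mounted at the origin on the work surface. World frame = base frame: x ahead of the robot, y to its left, z up, the work surface at z = 0. Lengths are in m, angles in rad, forces in N, time in s.
With the tool pointing down it reaches from about 0.35 to 0.775 m from the base axis. Payload 3.1 kg.
Tool frame: the origin (TCP) lies at the very end of the fingers, on their centre line; the grasp point (between the pads) lies 19 mm behind it; z points along the fingers, y is the direction in which the jaws open and shut (so a half turn about z gives the same grasp; the last joint's range is limited). The gripper opens to 85 mm and grips with 20 to 120 N. Pads are 22 mm wide; open, the fingers measure 114 mm over their backs; the gripper's body (76 mm by 85 mm) begins 54 mm behind the grasp point. The pads swing forward as they close: fully open they stand 13 mm farther back than shut.
Start: joints at [1.071, 0.311, 0.014, 1.512, -0.004, 1.319, -0.027], TCP at [0.243, -0.493, 0.231] pointing down, gripper open.
Joint ranges: [-2.7, 2.7], [-0.3, 1.91], [-1.27, 1.3], [0.12, 2.57], [-1.44, 4.58], [0.2, 2.03], [-3.05, 3.05]. Speed limits (rad/s): [2.79, 2.79, 3.14, 3.14, 3.14, 3.14, 3.14].

### API

Orientations are given as a unit quaternion [w, x, y, z].
In Python, from cell import arm gives the robot as it stands.
- The arm moves only by the tool drive_tool, never from a script. Its argument "rows" is a list that holds one entry, the list of rows, each a list of 6 numbers: the shift along the tool's x, y, z in m, then the turn, a rotation vector about the tool's x, y, z in rad. In form: [[[x, y, z, wx, wy, wz], ...]]. A call has 1 to 5 rows; each row shifts and turns the commanded pose from where the row before left it, along the tool's axes as they then stand; what a row does not reach is not made up. A row lasts 1/10 s, in which the tool goes at most 50 mm and 8.59 degrees, less where a joint would pass 70% of its speed; a pose out of reach is approached as far as the arm can. A call with a gripper value outside its range is refused whole. "grip" is the closure, from 0 (fully open) to 1 (shut), set as the call begins (left out, the last holds). The fingers move at their own pace and stop on an object; "grip_force" is the grip in N (left out, the last holds). Time passes only in rows, so rows that do not move let the fingers close. It gives the time, the measured TCP pose, the force and the opening at its end, in the units of the state.
- arm.sense(): the state, without advancing time (a new reading comes with each control period).
- arm.read_camera(name): name is "scene" or "top" or "wrist"; returns a dict with "pixels" (480x640x3 uint8, red, green, blue), "depth" (480x640 float32, m along the optical axis (not along the pixel's ray), 0 where there is no reading), "vertical_fov" (degrees; the focal length in pixels is half the picture's height over the tangent of half this angle, whatever the lens; pixels are square), "cx", "cy" (the principal point, pixels), "R" (3x3) and "t" (3): a world point X has camera coordinates R X + t. Camera axes: x right, y down, z forward; pixel columns grow to the right and rows downward; lengths in m; the calibration is good to about 2 mm. A picture is of the moment at which its call begins.
- arm.sign_off(): hands the job in, once; it reports no verdict.
The state is a dict: "t": time; "joint_pos": joint angles; "dq": joint speeds; "effort": joint torques, N m; "tcp_pos": TCP position; "ee_rot": TCP orientation; "contact_force": force on the tool from outside, world axes, zero at the start; "wrist_torque": the same for the moment, N m; "gripper_width": finger opening in m.
Only numpy, scipy, OpenCV 4.12 (cv2) and the standard library are available. Lean on these libraries where they do the work, as an engineer would, in place of code of your own. Each camera call takes 0.05 s, during which the arm holds its last target. There are 200 camera calls.

### The job

Get the light ready for the dice game: with a fingertip, push the lamp's arm round until its shade hangs over the middle of the bamboo tray, and flip the toggle switch on the grey power strip fully over to on, the side towards its sockets. Only push, gently, with the finger: pinch, lift or carry nothing, leave the lamp's foot and the tray where they stand, and do not disturb the dice, dice cup, remote, coaster or vase.

Things in the scene. Friction and masses are not known exactly. Their poses are not given: they have to be found in the camera images.
- lamp: Low swing-arm lamp of dark steel, 2.2 kg, standing loose on its round foot (140 mm across, 16 mm high at the rim, 25 mm by the post). A 16 mm post rises from the middle of the foot to a hub 26 mm across; the brass button on the hub is the lamp's highest point, 249 mm above the table. Origin: centre of the foot's underside, on the swing axis.
- lamp_pivot (a point): Point on the lamp's vertical swing axis at the height of the arm's centre line, 225 mm above the table.
- lamp_arm (a joint): Swing of the lamp's arm about the upright axis through lamp_pivot, rad, range -1.7 to 1.7; at 0 the arm points along the lamp's own -x; grows counterclockwise seen from above. The hinge has light friction (0.1 N m, about 1 N of push at 110 mm from the axis), so the arm stays where it is left.
- shade_centre (a point): Middle of the shade, on the arm's centre line: 210 mm from the swing axis, 225 mm above the table. The arm is a level round rod 12 mm thick; from 15 to 150 mm from the axis it is free to be pushed from either side. The domed shade is 110 mm across at its lower rim (170 mm above the table), its top 243 mm up. A 60 mm stub sticks out behind the hub.
- tray: Open bamboo tray, 200 x 150 mm and 32 mm high, walls 8 mm, floor 5 to 8 mm, long side along its own x. Origin: centre of its underside. Two dice lie in it. It stands on one side of the lamp or the other, its middle about 210 mm (within 15 mm) from the swing axis.
- strip: Grey power strip, 320 x 64 mm and 42 mm high, screwed down to the table top. Origin: centre of its underside; own x runs along it from the end with the toggle switch towards the sockets. The switch is 115 mm from the middle towards -x; a round plug 22 mm high is in the socket farthest from it.
- toggle_pivot (a point): Pivot of the toggle switch, 45 mm above the table, on the strip's centre line. A fixed collar 12 mm across around it reaches 48 mm above the table.
- toggle_tip (a point): Rounded end of the toggle's steel bat, 37 mm from the pivot; the bat is 7 mm thick low down and 10 mm near its end. It stands about 80 mm above the table and leans along the strip, 20 degrees from upright: off towards the strip's near end (strip -x), on towards the sockets (strip +x).
- toggle (a joint): Toggle angle, rad: 0 = fully off (leaning to the strip's -x), 0.35 = upright, 0.70 = fully on, against its stop (leaning to the strip's +x). It is stiff (about 1 N at the tip) and stays where it is left, so it must be pushed all the way over.
- die_a: White die, 19 mm cube, lying in the tray. Origin: centre of its underside.
- die_b: Second white die, 19 mm cube, lying in the tray. Origin: centre of its underside.
- cup: Red plastic dice cup, open at the top, 82 mm across the rim, 98 mm high, standing on the other side of the lamp from the tray. Origin: centre of its underside.
- remote: Charcoal soundbar remote, 150 x 38 x 15 mm, lying beside the power strip, long side along its own x. Origin: centre of its underside.
- coaster: Dark round silicone coaster, 96 mm across, 6 mm high, lying near the switch end of the strip. Origin: centre of its underside.
- vase: Small glass vase, 66 mm across, 125 mm high, standing near the lamp's foot. Origin: centre of its underside.

How it is judged:
By the outcome, as a careful person would: the job done as asked, in the order asked, and still so for the second after the job is handed in, with the robot touching nothing.
It also fails if it takes over 48 s, if anything falls off the work surface, if the arm or the gripper's body presses on something with over 40 N, if the wrist force passes 120 N, or if a joint passes its speed limit or range.

## Working session

There is one attempt and no reset: what is moved stays moved. The work goes in short steps, Python scripts to look and compute and a tool call to move; the robot and the scene stay as the last step left them, time stands still between calls to the robot, and variables do not carry over. Pictures are saved under pics/ and viewed, about 8 in all and at most 12, crops included, and the job is handed in when it is done.

Besides the shell and the picture viewer there is one more tool, called after ">>>" as name([rows], argument=value, ...), one row to a line, values as JSON. drive_tool: Moves the arm, as the interface text tells. Its arguments: {"type":"object","properties":{"rows":{"type":"array"},"grip":{"type":"number"},"grip_force":{"type":"number"}},"required":["rows"]}

```bash
mkdir -p pics; cat > h.py <<'E'
import numpy as np, cv2
from cell import arm
def cam(n):
    c=arm.read_camera(n); c['f']=240/np.tan(np.radians(c['vertical_fov'])/2); return c
def ray(c,u,v,z):
    R=np.array(c['R']);t=np.array(c['t']);C=-R.T@t
    d=R.T@np.array([(u-c['cx'])/c['f'],(v-c['cy'])/c['f'],1]); return C+d*(z-C[2])/d[2]
def proj(c,X):
    p=np.array(c['R'])@np.array(X)+c['t']; return p[:2]/p[2]*c['f']+[c['cx'],c['cy']]
def pts(c):
    v,u=np.mgrid[:480,:640]; d=c['depth']
    P=np.stack([(u-c['cx'])/c['f']*d,(v-c['cy'])/c['f']*d,d],-1)
    return (P-np.array(c['t']))@np.array(c['R'])
def save(c,n): cv2.imwrite('pics/'+n,c['pixels'][:,:,::-1])
E
python3 - <<'E'
from h import *
for n in ['top','scene']:
    c=cam(n); save(c,n+'1.png'); np.savez('/tmp/'+n,**c); print(n,-np.array(c['R']).T@c['t'],c['f'],c['cx'],c['cy'])
s=arm.sense(); print(s)
E
```

```text
top [0.34717538 0.12432635 1.33667995] 557.2841500930699 323.7346054609476 245.0282169343001
scene [ 1.00478284 -0.20185493  1.07069099] 510.3413142055551 314.2746283424588 241.5316255769215
{'t': 0.1, 'joint_pos': array([ 1.07127945,  0.31169462,  0.01398653,  1.51285666, -0.00441948,
        1.31919109, -0.02722843]), 'dq': array([ 0.00035997, -0.00246161,  0.00213795, -0.00346835, -0.00086666,
       -0.0006739 , -0.00117214]), 'effort': array([ 7.55042765e-04, -3.80852866e+01,  1.46625582e-01, -2.31240445e+01,
        1.23287109e-02,  8.23341601e-03,  9.93579448e-06]), 'tcp_pos': array([ 0.24283755, -0.49278254,  0.23031899]), 'ee_rot': array([-1.02340870e-03,  9.73908498e-01,  2.26938571e-01, -2.73815414e-04]), 'contact_force': array([ 0.38536834, -1.44110251,  0.40911005]), 'wrist_torque': array([0.01902971, 0.00944134, 0.02710182]), 'gripper_width': 0.08557308881086405}
```

View pics/top1.png

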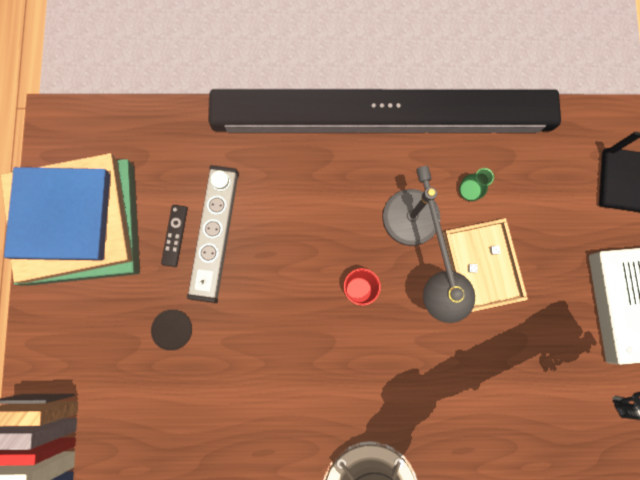

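View pics/scene1.png

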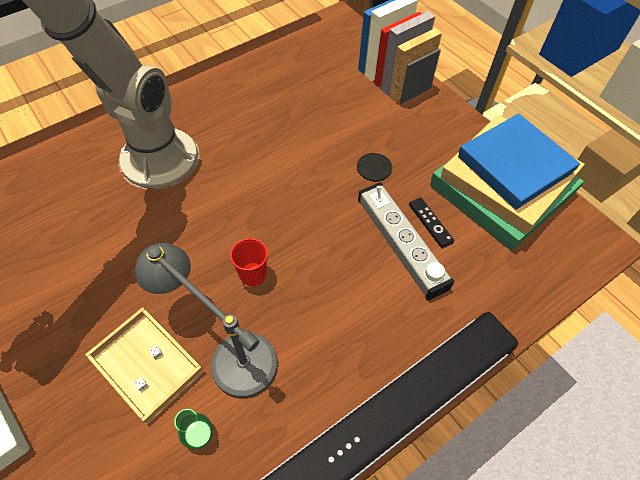

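The top view shows the lamp button at about (431,192), shade top at (456,294), tray around (487,265), strip from (222,170) to (203,298) with its toggle near (203,282), and the cup at (362,287). The scene view agrees. Next I'll turn these into positions.

```bash
python3 - <<'E'
from h import *
T=dict(np.load('/tmp/top.npz'));S=dict(np.load('/tmp/scene.npz'))
def comp(c,m,win):
    w=np.zeros(m.shape,bool);w[win[1]:win[3],win[0]:win[2]]=1
    n,l,s,ce=cv2.connectedComponentsWithStats((m&w).astype(np.uint8)); i=1+np.argmax(s[1:,4]); return l==i,ce[i],s[i]
for nm,c,wb,ws in [('top',T,(415,180,445,205),(440,280,470,308)),('scene',S,(220,312,240,328),(145,244,168,264))]:
    hsv=cv2.cvtColor(c['pixels'],cv2.COLOR_RGB2HSV)
    br=(hsv[...,0]>15)&(hsv[...,0]<35)&(hsv[...,1]>100)&(hsv[...,2]>120)
    m,ce,s=comp(c,br,wb); print(nm,'button',ce,s,ray(c,*ce,.248))
    w=np.zeros(br.shape,bool);w[ws[1]:ws[3],ws[0]:ws[2]]=1
    v,u=np.nonzero(br&w); 
    if len(u)>5:
        e=cv2.minEnclosingCircle(np.stack([u,v],1).astype(np.float32)); print(' ring',e,ray(c,*e[0],.243), 'depthz',pts(c)[v,u,2].mean())
P=pts(T)
hsv=cv2.cvtColor(T['pixels'],cv2.COLOR_RGB2HSV)
# strip by height
z=P[...,2]
m,ce,s=comp(T,(z>.030)&(z<.06),(170,150,250,310)); v,u=np.nonzero(m); r=cv2.minAreaRect(P[m][:,:2].astype(np.float32)); print('strip',r)
# tray: height>.022 wall
m,ce,s=comp(T,(z>.024)&(z<.04),(440,210,540,320)); r=cv2.minAreaRect(P[m][:,:2].astype(np.float32)); print('tray',r,cv2.boxPoints(r))
# shade by height
m,ce,s=comp(T,(z>.165)&(z<.26),(415,265,480,330)); u=np.nonzero(m); print('shade pts', P[m].min(0),P[m].max(0))
m,ce,s=comp(T,(z>.010)&(z<.03),(375,180,445,250)); print('foot',cv2.minEnclosingCircle(P[m][:,:2].astype(np.float32)))
m,ce,s=comp(T,(z>.09)&(z<.11),(335,260,390,315)); print('cup',cv2.minEnclosingCircle(P[m][:,:2].astype(np.float32)))
m,ce,s=comp(T,(z>.03)&(z<.14),(450,160,505,210)); print('vase',P[m].min(0),P[m].max(0))
# toggle
m=(z>.055)&(z<.1); m[:,:185]=0;m[:,225:]=0;m[:255]=0;m[305:]=0; print('toggle top',P[m].shape, P[m][np.argsort(-P[m][:,2])][:6])
PS=pts(S); zs=PS[...,2]; m=(zs>.055)&(zs<.1); w=np.zeros_like(m);w[180:210,365:392]=1; m&=w; print('scene',m.sum(),PS[m][np.argsort(-PS[m][:,2])][:8])
a=cv2.resize(T['pixels'][260:310,180:230],(400,400),interpolation=3); b=cv2.resize(S['pixels'][170:220,355:405],(400,400),interpolation=3)
cv2.imwrite('pics/tog.png',np.hstack([a,b])[:,:,::-1])
E
```

```text
top button [431.         191.75609756] [428 189   7   7  41] [ 0.63420518 -0.11329399  0.248     ]
 ring ((455.5654296875, 293.95794677734375), 8.322114944458008) [ 0.42826101 -0.15513154  0.243     ] depthz 0.24779965204173351
scene button [228.64 319.16] [225 316   8   8  50] [ 0.63591878 -0.1126121   0.248     ]
 ring ((154.5, 252.5), 8.860122680664062) [ 0.43679835 -0.15717203  0.243     ] depthz 0.23233730944410227
strip ((0.5915467143058777, 0.3637411594390869), (0.06603562831878662, 0.32467201352119446), 82.03705596923828)
tray ((0.5124776363372803, -0.28375405073165894), (0.20046283304691315, 0.15235280990600586), 11.76850700378418) [[ 0.39881635 -0.22962189]
 [ 0.42988992 -0.3787722 ]
 [ 0.6261389  -0.3378862 ]
 [ 0.59506536 -0.1887359 ]]
shade pts [ 0.37334901 -0.21002489  0.16761242] [ 0.48797246 -0.10332533  0.24768522]
foot ((0.6331607699394226, -0.1122487485408783), 0.07067665457725525)
cup ((0.4561706781387329, 0.017621764913201332), 0.040882211178541183)
vase [ 0.66826281 -0.29059427  0.03033177] [ 0.73012159 -0.22831239  0.13063456]
toggle top (26, 3) [[0.46767136 0.37956181 0.08215662]
 [0.46995514 0.37969134 0.08184708]
 [0.4655728  0.38426318 0.0807496 ]
 [0.46334274 0.37981249 0.08027   ]
 [0.46561123 0.37990977 0.080119  ]
 [0.46335107 0.37761247 0.08006542]]
scene 36 [[0.46874272 0.38200006 0.08192007]
 [0.47299833 0.37867038 0.08092374]
 [0.46939178 0.3848416  0.08051179]
 [0.46867409 0.37918337 0.07996389]
 [0.47018665 0.38753268 0.07936631]
 [0.47411914 0.37810448 0.07855366]
 [0.47211656 0.38608289 0.07848845]
 [0.47009635 0.37828731 0.07815103]]
```

View pics/tog.png

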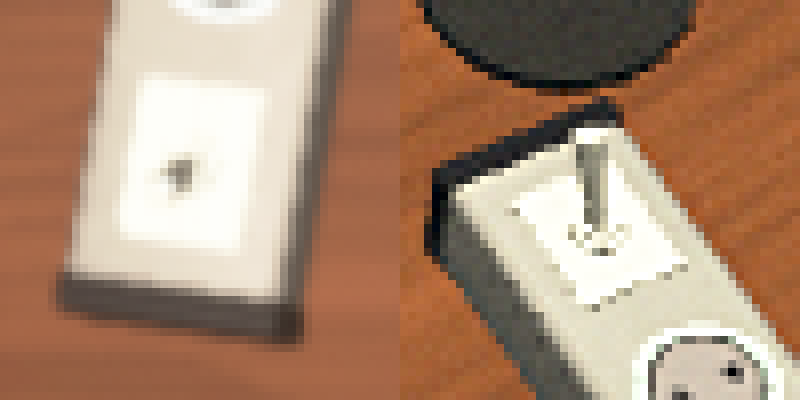

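The crop confirms that the toggle leans toward the strip's near end. Lamp axis is (0.634,-0.113), arm direction about 192°, and the tray middle lies at 234.5° and 0.210 m, so the arm needs about +42.5°. The toggle pivot is at (0.478,0.380) and the strip's +x is (0.990,-0.139). I'll shut the gripper, rise, and go to the arm's +y side.

>>> drive_tool([
  [[0, 0, -0.03, 0, 0, 0], [0, 0, -0.04, 0, 0, 0], [0, 0, -0.04, 0, 0, 0], [0.028, -0.017, 0, 0, 0, 0], [0.028, -0.017, 0, 0, 0, 0]],
], grip=1)

```text
t: 0.6
tcp_pos: [0.2783, -0.4387, 0.3423]
ee_rot: [0.001, 0.974, 0.225, 0.0]
contact_force: [1.3, 0.6, 0.4]
gripper_width: 0.0119
```

>>> drive_tool([
  [[0.028, -0.017, 0, 0, 0, 0], [0.028, -0.017, 0, 0, 0, 0], [0.028, -0.017, 0, 0, 0, 0], [0.028, -0.017, 0, 0, 0, 0], [0.028, -0.017, 0, 0, 0, 0]],
])

```text
t: 1.1
tcp_pos: [0.3666, -0.2986, 0.3408]
ee_rot: [-0.0, 0.974, 0.227, -0.0]
contact_force: [0.4, -1.0, -0.2]
gripper_width: -0.0004
```

>>> drive_tool([
  [[0.028, -0.017, 0, 0, 0, 0], [0.028, -0.017, 0, 0, 0, 0], [0.028, -0.017, 0, 0, 0, 0], [0.028, -0.017, 0, 0, 0, 0], [0.028, -0.017, 0, 0, 0, 0]],
])

```text
t: 1.6
tcp_pos: [0.4546, -0.1606, 0.3408]
ee_rot: [-0.0, 0.974, 0.227, -0.0]
contact_force: [0.5, -0.7, -1.5]
gripper_width: 0.0004
```

>>> drive_tool([
  [[0.028, -0.017, 0, 0, 0, 0], [0.028, -0.017, 0, 0, 0, 0], [0.026, -0.017, 0, 0, 0, 0], [0, 0, 0, 0, 0, 0], [0, 0, 0, 0, 0, 0]],
])

```text
t: 2.1
tcp_pos: [0.5052, -0.0794, 0.3407]
ee_rot: [-0.0, 0.974, 0.228, -0.001]
contact_force: [-0.8, 0.2, 0.3]
gripper_width: -0.0005
```

```bash
python3 - <<'E'
from h import *
c=cam('scene'); save(c,'s2.png')
E
```

```text
(no output)
```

View pics/s2.png

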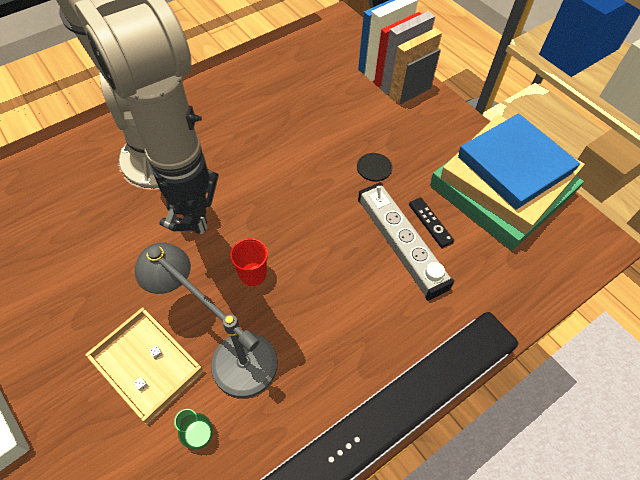

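The view shows the shut gripper at about (190,215), clear between shade and cup. I'll lower beside the rod and push slowly along tool y.

>>> drive_tool([
  [[0, 0, 0.035, 0, 0, 0], [0, 0, 0.035, 0, 0, 0], [0, 0, 0.035, 0, 0, 0], [0, 0, 0.027, 0, 0, 0], [0, 0.01, 0, 0, 0, 0]],
])

```text
t: 2.65
tcp_pos: [0.5055, -0.0893, 0.2052]
ee_rot: [-0.002, 0.974, 0.227, -0.005]
contact_force: [-0.0, -0.2, 0.6]
gripper_width: 0.0001
```

>>> drive_tool([
  [[0, 0.008, 0, 0, 0, 0], [-0.001, 0.008, 0, 0, 0, 0], [-0.001, 0.006, 0, 0, 0, 0], [-0.001, 0.006, 0, 0, 0, 0], [-0.001, 0.006, 0, 0, 0, 0]],
])

```text
t: 3.15
tcp_pos: [0.5217, -0.1211, 0.2101]
ee_rot: [-0.0, 0.974, 0.227, 0.001]
contact_force: [-0.0, 0.5, 0.6]
gripper_width: 0.0001
```

>>> drive_tool([
  [[-0.001, 0.006, 0, 0, 0, 0], [-0.001, 0.006, 0, 0, 0, 0], [-0.001, 0.006, 0, 0, 0, 0], [-0.001, 0.006, 0, 0, 0, 0], [-0.001, 0.006, 0, 0, 0, 0]],
])

```text
t: 3.65
tcp_pos: [0.5302, -0.1504, 0.2092]
ee_rot: [-0.0, 0.974, 0.227, 0.0]
contact_force: [-0.4, 0.8, 0.0]
gripper_width: 0.0002
```

```bash
python3 - <<'E'
from h import *
c=cam('scene'); save(c,'s3.png')
E
```

```text
(no output)
```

View pics/s3.png

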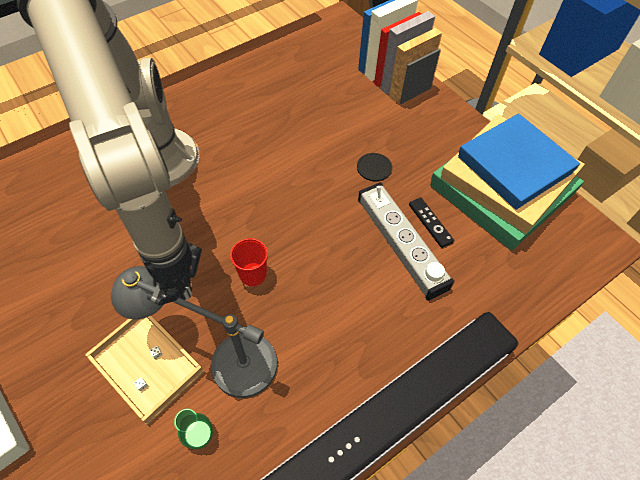

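The shade is swinging with light force, ring now at about (130,279), and everything else is unchanged. I'll measure the angle and continue.

```bash
cat > ang.py <<'E'
from h import *
A=np.array([.6345,-.113])
for n in ['scene','top']:
    c=cam(n); hsv=cv2.cvtColor(c['pixels'],cv2.COLOR_RGB2HSV)
    br=(hsv[...,0]>15)&(hsv[...,0]<35)&(hsv[...,1]>100)&(hsv[...,2]>100)
    best=None; P=pts(c); h=(P[...,2]>.2)&(P[...,2]<.275)&(np.hypot(P[...,0]-A[0],P[...,1]-A[1])>.17)&(np.hypot(P[...,0]-A[0],P[...,1]-A[1])<.25)
    v,u=np.nonzero(br&h)
    if len(u)<8: print(n,'few',len(u)); continue
    e=cv2.minEnclosingCircle(np.stack([u,v],1).astype(np.float32)); X=ray(c,*e[0],.243)[:2]; d=X-A
    print(n,len(u),e,X,'ang',np.degrees(np.arctan2(d[1],d[0]))%360,'r',np.hypot(*d))
E
python3 ang.py
```

```text
scene 68 ((128.5, 280.0), 9.013978004455566) [ 0.46245427 -0.22156822] ang 212.25368006249255 r 0.20343743868518088
top few 0
```

>>> drive_tool([
  [[0.001, 0.005, 0, 0, 0, 0], [0.001, 0.005, 0, 0, 0, 0], [0.001, 0.005, 0, 0, 0, 0], [0.001, 0.005, 0, 0, 0, 0], [0.001, 0.005, 0, 0, 0, 0]],
])

```text
t: 4.3
tcp_pos: [0.5457, -0.1709, 0.2091]
ee_rot: [-0.0, 0.974, 0.227, -0.0]
contact_force: [-1.6, 0.7, 0.1]
gripper_width: -0.0001
```

>>> drive_tool([
  [[0.001, 0.004, 0, 0, 0, 0], [0.001, 0.003, 0, 0, 0, 0], [0, 0.002, 0, 0, 0, 0], [0, 0, 0, 0, 0, 0]],
])

```text
t: 4.7
tcp_pos: [0.5518, -0.1778, 0.2093]
ee_rot: [0.0, 0.974, 0.227, 0.0]
contact_force: [-0.1, 0.1, 0.1]
gripper_width: 0.0002
```

```bash
python3 ang.py
```

```text
scene 73 ((112.9186019897461, 313.29071044921875), 9.659307479858398) [ 0.50736935 -0.27153779] ang 231.27405000353278 r 0.20321523836424196
top few 0
```

>>> drive_tool([
  [[0.001, 0.002, 0, 0, 0, 0], [0.001, 0.002, 0, 0, 0, 0], [0.001, 0.002, 0, 0, 0, 0], [0, 0.001, 0, 0, 0, 0], [0, 0, 0, 0, 0, 0]],
])

```text
t: 5.3
tcp_pos: [0.5574, -0.1827, 0.2093]
ee_rot: [0.0, 0.974, 0.227, 0.0]
contact_force: [-0.4, 0.0, 0.0]
gripper_width: 0.0001
```

```bash
python3 ang.py
```

```text
scene 72 ((110.40164184570312, 320.53277587890625), 9.720083236694336) [ 0.51757009 -0.28068474] ang 235.11116921341684 r 0.2044279217615449
top few 0
```

The lamp angle is about right. I'll back off and rise, then check from above.

>>> drive_tool([
  [[0, -0.008, 0, 0, 0, 0], [0, -0.015, 0, 0, 0, 0], [0, -0.02, 0, 0, 0, 0], [0, -0.01, -0.03, 0, 0, 0], [0, 0, -0.04, 0, 0, 0]],
])

```text
t: 5.9
tcp_pos: [0.531, -0.1308, 0.278]
ee_rot: [-0.002, 0.973, 0.229, -0.003]
contact_force: [1.8, -0.2, 0.3]
gripper_width: 0.0003
```

>>> drive_tool([
  [[0, 0, -0.04, 0, 0, 0], [0, -0.04, 0, 0, 0, -0.14], [0, -0.04, 0, 0, 0, -0.14], [0, -0.04, 0, 0, 0, -0.14], [0, -0.04, 0, 0, 0, -0.14]],
])

```text
t: 6.4
tcp_pos: [0.4341, -0.0076, 0.3191]
ee_rot: [-0.0, 0.871, 0.491, 0.0]
contact_force: [-0.5, -0.9, 0.7]
gripper_width: 0.0002
```

>>> drive_tool([
  [[0, 0, 0, 0, 0, -0.14], [0, 0, 0, 0, 0, -0.14], [0, 0, 0, 0, 0, -0.14], [0, 0, 0, 0, 0, 0]],
])

```text
t: 6.8
tcp_pos: [0.4349, -0.0097, 0.3193]
ee_rot: [0.0, 0.752, 0.659, -0.0]
contact_force: [0.4, 0.5, 0.4]
gripper_width: -0.0002
```

```bash
python3 ang.py; python3 - <<'E'
from h import *
s=arm.sense(); p=s['tcp_pos']; 
from scipy.spatial.transform import Rotation as Q
q=s['ee_rot']; R=Q.from_quat([q[1],q[2],q[3],q[0]]).as_matrix(); print(p,R.round(3),s['joint_pos'])
d=np.array([.99,-.139,0]); pv=np.array([.4776,.3797,0]); g=pv-.055*d; g[2]=.2
print('goal',g,'tool delta',R.T@(g-p))
c=cam('top'); save(c,'t4.png')
P=pts(c);z=P[...,2]
m=(z>.024)&(z<.04);w=np.zeros_like(m);w[210:320,440:540]=1;m&=w; print('tray',cv2.minAreaRect(P[m][:,:2].astype(np.float32)))
E
```

```text
scene 72 ((110.40164184570312, 320.53277587890625), 9.720083236694336) [ 0.51757009 -0.28068474] ang 235.11116921341684 r 0.2044279217615449
top 66 ((515.2825927734375, 253.28260803222656), 8.208467483520508) [ 0.50877427 -0.27851713] ang 232.7799327745962 r 0.20785302585299995
[ 0.43521753 -0.01014755  0.31928123] [[ 0.134  0.991  0.   ]
 [ 0.991 -0.134 -0.   ]
 [-0.     0.    -1.   ]] [ 0.44248651  0.06027418 -0.48341078  1.60811108  0.02839974  1.48014047
 -0.17747987]
goal [0.42315  0.387345 0.2     ] tool delta [ 0.39230235 -0.06535633  0.11916953]
tray ((0.5148947834968567, -0.29515326023101807), (0.20046298205852509, 0.12936241924762726), 11.45065975189209)
```

View pics/t4.png

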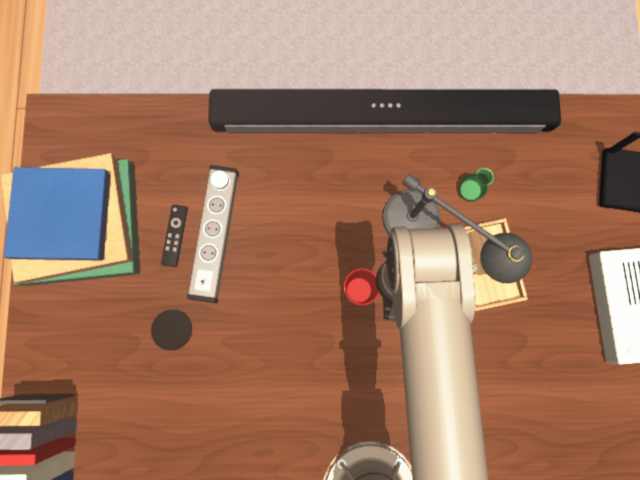

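The shade at (506,257) hangs over the tray near its middle, about (487,265) at table level before parallax. The two cameras disagree by 2°, so I'll triangulate.

```bash
python3 - <<'E'
from h import *
T=dict(np.load('/tmp/top.npz'));S=dict(np.load('/tmp/scene.npz'))
def tri(a,b):
    Pm=[np.array(c['R']) for c in(T,S)]
    K=[np.array([[c['f'],0,c['cx']],[0,c['f'],c['cy']],[0,0,1]]) for c in (T,S)]
    M=[k@np.c_[c['R'],c['t']] for k,c in zip(K,(T,S))]
    X=cv2.triangulatePoints(M[0],M[1],np.array(a,float),np.array(b,float))[:,0]; return X[:3]/X[3]
B=tri((431,191.76),(228.64,319.16)); R0=tri((455.57,293.96),(154.5,252.5)); R1=tri((515.28,253.28),(110.4,320.53))
print(B,R0,R1)
P=pts(S);z=P[...,2]
for th in((.022,.04),(.026,.038)):
    m=((z>th[0])&(z<th[1])&(P[...,0]<.66)&(P[...,0]>.36)&(P[...,1]<-.16)&(P[...,1]>-.41)).astype(np.uint8)
    n,l,s,ce=cv2.connectedComponentsWithStats(m); i=1+np.argmax(s[1:,4]); print('tray scene',cv2.minAreaRect(P[l==i][:,:2].astype(np.float32)))
for X in(R0,R1):
    d=(X-B)[:2]; print(np.degrees(np.arctan2(d[1],d[0]))%360,np.hypot(*d))
E
```

```text
[ 0.63486669 -0.11307803  0.24642218] [ 0.42924923 -0.1572355   0.23251896] [ 0.51060136 -0.28223606  0.23165746]
tray scene ((0.5158655047416687, -0.2823514938354492), (0.20164461433887482, 0.15006883442401886), 11.609818458557129)
tray scene ((0.5158655047416687, -0.2823514938354492), (0.20164461433887482, 0.15006883442401886), 11.609818458557129)
192.12048601703742 0.21030554115809594
233.69858989479272 0.209895953164268
```

Triangulated, the shade middle (0.511,-0.282) is within about 4 mm of the tray middle (0.514,-0.283), and its radius is 0.210 as specified. Now the toggle: go behind the bat.

>>> drive_tool([
  [[0.039, -0.007, 0, 0, 0, 0], [0.039, -0.007, 0, 0, 0, 0], [0.039, -0.007, 0, 0, 0, 0], [0.039, -0.007, 0, 0, 0, 0], [0.039, -0.007, 0, 0, 0, 0]],
])

```text
t: 7.45
tcp_pos: [0.4265, 0.1885, 0.3194]
ee_rot: [0.0, 0.753, 0.658, 0.0]
contact_force: [1.1, 1.4, 0.2]
gripper_width: 0.0002
```

>>> drive_tool([
  [[0.039, -0.006, 0, 0, 0, 0], [0.039, -0.006, 0.02, 0, 0, 0], [0.039, -0.006, 0.03, 0, 0, 0], [0.039, -0.006, 0.03, 0, 0, 0], [0.039, -0.006, 0.04, 0, 0, 0]],
])

```text
t: 7.95
tcp_pos: [0.423, 0.3825, 0.2031]
ee_rot: [-0.0, 0.753, 0.658, 0.001]
contact_force: [1.2, -0.2, 1.0]
gripper_width: -0.0003
```

>>> drive_tool([
  [[0, 0, 0, 0, 0, 0], [0, 0, 0, 0, 0, 0]],
])

```text
t: 8.15
tcp_pos: [0.4222, 0.3801, 0.2024]
ee_rot: [-0.0, 0.752, 0.659, -0.002]
contact_force: [0.8, -1.0, 0.2]
gripper_width: -0.0001
```

```bash
python3 - <<'E'
from h import *
from scipy.spatial.transform import Rotation as Q
s=arm.sense(); p=s['tcp_pos'];q=s['ee_rot']; R=Q.from_quat([q[1],q[2],q[3],q[0]]).as_matrix()
d=np.array([.99,-.139,0]); pv=np.array([.4776,.3797,0]); g=pv-.05*d; g[2]=.063
print(p,R[:2,1],R.T@(g-p))
c=cam('scene'); 
cv2.imwrite('pics/s5.png',cv2.resize(c['pixels'][100:300,300:500],(600,600))[:,:,::-1])
E
```

```text
[0.42216229 0.38009595 0.20236431] [ 0.99127691 -0.13177565] [0.00756992 0.00534192 0.13933694]
```

View pics/s5.png

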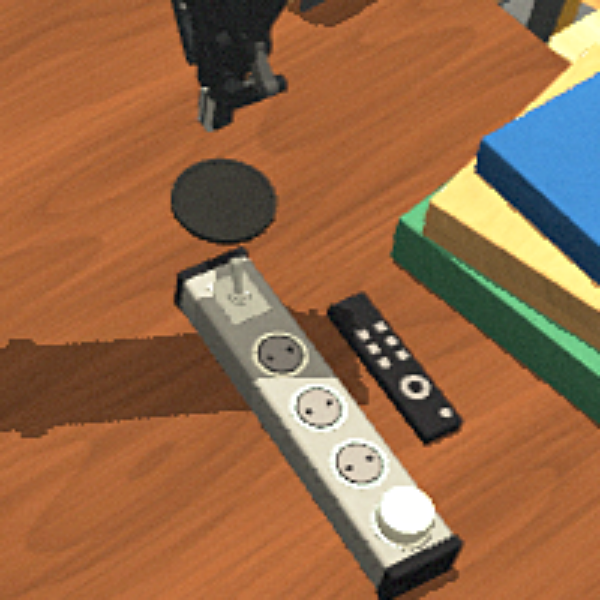

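The gripper sits behind the toggle, above the switch end, and the bat is still off. Lowering to z≈0.064 and pushing.

>>> drive_tool([
  [[0.004, 0, 0.035, 0, 0, 0], [0.004, 0, 0.04, 0, 0, 0], [0, 0, 0.04, 0, 0, 0], [0, 0, 0.023, 0, 0, 0], [0, 0, 0, 0, 0, 0]],
])

```text
t: 8.7
tcp_pos: [0.4245, 0.3841, 0.0638]
ee_rot: [0.001, 0.754, 0.657, -0.002]
contact_force: [-0.5, -0.4, -0.1]
gripper_width: 0.0001
```

>>> drive_tool([
  [[0, 0.006, 0, 0, 0, 0], [0, 0.006, 0, 0, 0, 0], [0, 0.005, 0, 0, 0, 0], [0, 0.004, 0, 0, 0, 0], [0, 0.004, 0, 0, 0, 0]],
])

```text
t: 9.2
tcp_pos: [0.4499, 0.3847, 0.0664]
ee_rot: [0.0, 0.753, 0.658, 0.001]
contact_force: [0.1, 0.4, 0.5]
gripper_width: 0.0001
```

>>> drive_tool([
  [[0, 0.004, 0, 0, 0, 0], [0, 0.003, 0, 0, 0, 0], [0, 0.003, 0, 0, 0, 0], [0, 0.003, 0, 0, 0, 0]],
])

```text
t: 9.6
tcp_pos: [0.4618, 0.3829, 0.0656]
ee_rot: [-0.0, 0.752, 0.659, -0.0]
contact_force: [-1.4, 0.8, 1.6]
gripper_width: 0.0001
```

```bash
python3 - <<'E'
from h import *
c=cam('scene'); 
cv2.imwrite('pics/s6.png',cv2.resize(c['pixels'][140:230,340:430],(600,600),interpolation=cv2.INTER_CUBIC)[:,:,::-1])
E
```

```text
(no output)
```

View pics/s6.png

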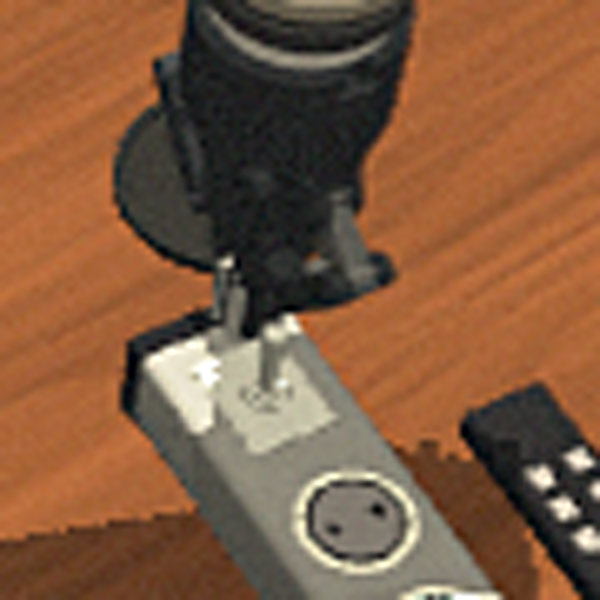

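The finger is behind the bat with light force and the bat is partly over. I'll continue until the force shows the stop.

>>> drive_tool([
  [[0, 0.003, 0, 0, 0, 0], [0, 0.002, 0, 0, 0, 0], [0, 0, 0, 0, 0, 0]],
])

```text
t: 9.95
tcp_pos: [0.4674, 0.3819, 0.0656]
ee_rot: [0.0, 0.753, 0.658, 0.0]
contact_force: [-0.5, 1.0, -0.3]
gripper_width: -0.0001
```

>>> drive_tool([
  [[0, 0.002, 0, 0, 0, 0], [0, 0, 0, 0, 0, 0]],
])

```text
t: 10.15
tcp_pos: [0.469, 0.3817, 0.0655]
ee_rot: [0.0, 0.753, 0.658, -0.0]
contact_force: [-1.1, 0.4, 0.3]
gripper_width: 0.0003
```

>>> drive_tool([
  [[0, 0.002, 0, 0, 0, 0], [0, 0, 0, 0, 0, 0]],
])

```text
t: 10.35
tcp_pos: [0.471, 0.3814, 0.0655]
ee_rot: [0.0, 0.753, 0.658, -0.0]
contact_force: [-1.5, -0.4, -1.1]
gripper_width: -0.0001
```

>>> drive_tool([
  [[0, 0.002, 0, 0, 0, 0], [0, 0, 0, 0, 0, 0]],
])

```text
t: 10.55
tcp_pos: [0.4723, 0.3813, 0.0655]
ee_rot: [-0.0, 0.752, 0.659, -0.0]
contact_force: [-1.5, 0.1, 0.5]
gripper_width: -0.0002
```

>>> drive_tool([
  [[0, 0.002, 0, 0, 0, 0], [0, 0, 0, 0, 0, 0]],
])

```text
t: 10.75
tcp_pos: [0.4726, 0.3813, 0.0654]
ee_rot: [-0.001, 0.752, 0.659, -0.002]
contact_force: [-4.3, -1.0, -0.0]
gripper_width: -0.0003
```

```bash
python3 - <<'E'
from h import *
c=cam('scene'); 
cv2.imwrite('pics/s7.png',cv2.resize(c['pixels'][160:230,350:420],(600,600),interpolation=cv2.INTER_CUBIC)[:,:,::-1])
P=pts(c); d=np.array([.99,-.139]);n=np.array([.139,.99])
r=P[...,:2]-[.4776,.3797]; a=r@d;b=r@n
m=(abs(b)<.008)&(P[...,2]>.052)&(P[...,2]<.09)&(abs(a)<.03)
for i in zip(*np.nonzero(m)): print(i,(a[i]*1e3).round(1),(b[i]*1e3).round(1),(P[i][2]*1e3).round(1))
print(arm.sense()['contact_force'])
E
```

```text
(np.int64(185), np.int64(374)) -17.4 -5.2 80.1
(np.int64(186), np.int64(374)) -14.1 -7.3 81.1
(np.int64(187), np.int64(374)) -16.4 -4.9 73.0
(np.int64(187), np.int64(375)) -8.8 -7.9 83.6
(np.int64(189), np.int64(379)) 4.5 -5.4 89.4
(np.int64(190), np.int64(378)) 1.6 -5.5 82.1
(np.int64(190), np.int64(379)) 4.2 -4.5 84.6
(np.int64(190), np.int64(381)) 7.9 -1.5 87.1
(np.int64(190), np.int64(382)) 9.7 0.1 88.3
(np.int64(191), np.int64(378)) 4.2 -7.1 82.2
(np.int64(191), np.int64(379)) 5.3 -4.9 82.1
(np.int64(191), np.int64(380)) 9.7 -5.4 87.5
(np.int64(191), np.int64(381)) 9.9 -2.5 86.0
(np.int64(191), np.int64(382)) 7.3 2.8 79.9
(np.int64(191), np.int64(383)) 9.0 4.5 80.8
(np.int64(191), np.int64(384)) 10.9 5.9 82.2
(np.int64(192), np.int64(378)) 0.7 -3.6 72.0
(np.int64(192), np.int64(379)) 6.3 -5.1 79.4
(np.int64(192), np.int64(380)) 10.2 -5.3 84.1
(np.int64(192), np.int64(381)) 8.5 -0.7 79.4
(np.int64(192), np.int64(382)) 6.5 4.1 74.2
(np.int64(192), np.int64(383)) 10.2 4.1 78.4
(np.int64(192), np.int64(384)) 11.7 5.9 79.1
(np.int64(193), np.int64(378)) 2.4 -4.4 70.5
(np.int64(193), 
[... 677 characters left out ...]
 np.int64(381)) 12.0 -1.8 72.0
(np.int64(195), np.int64(382)) 16.9 -2.9 78.5
(np.int64(195), np.int64(383)) 19.2 -1.8 80.6
(np.int64(195), np.int64(384)) 18.1 2.3 76.7
(np.int64(196), np.int64(380)) 8.0 -1.0 62.7
(np.int64(196), np.int64(381)) 11.2 -0.6 66.3
(np.int64(196), np.int64(382)) 15.8 -1.3 72.2
(np.int64(196), np.int64(383)) 18.6 -0.6 75.1
(np.int64(197), np.int64(379)) 3.2 0.5 52.0
(np.int64(197), np.int64(380)) 7.0 0.4 56.7
(np.int64(197), np.int64(381)) 10.5 0.7 60.6
(np.int64(197), np.int64(382)) 14.6 0.3 65.8
(np.int64(198), np.int64(379)) 6.2 -1.4 52.7
(np.int64(198), np.int64(380)) 9.2 -0.8 56.0
(np.int64(198), np.int64(381)) 9.9 1.8 55.2
[-5.47467116 -0.07991127  0.00610389]
```

View pics/s7.png

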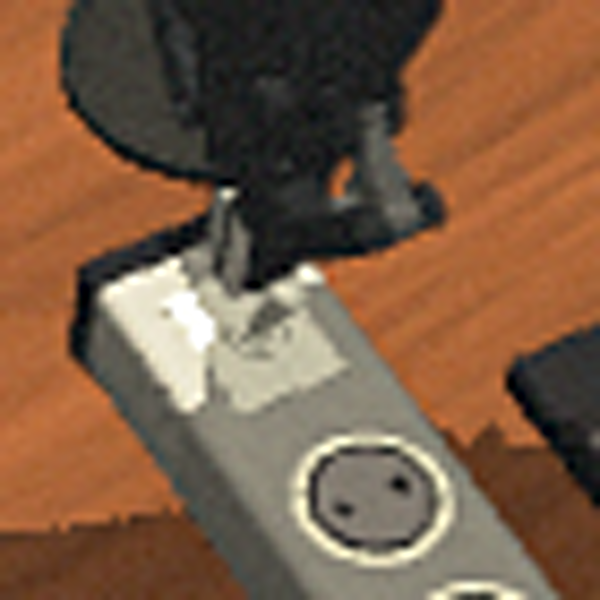

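The bat leans toward the sockets (near (265,325) in the crop), its front reaches +18 mm as expected at full on, and the force jumped to 5 N with no more travel. One more small nudge, then retreat.

>>> drive_tool([
  [[0, 0.001, 0, 0, 0, 0], [0, 0, 0, 0, 0, 0]],
])

```text
t: 11.0
tcp_pos: [0.4727, 0.3813, 0.0654]
ee_rot: [-0.001, 0.752, 0.659, -0.002]
contact_force: [-6.0, -0.5, 1.3]
gripper_width: -0.0001
```

>>> drive_tool([
  [[0, -0.008, 0, 0, 0, 0], [0, -0.02, 0, 0, 0, 0], [0, -0.02, -0.02, 0, 0, 0], [0, -0.01, -0.04, 0, 0, 0], [0, 0, -0.04, 0, 0, 0]],
])

```text
t: 11.5
tcp_pos: [0.4169, 0.3889, 0.1667]
ee_rot: [0.0, 0.752, 0.66, 0.0]
contact_force: [1.3, 0.3, 0.8]
gripper_width: -0.0001
```

>>> drive_tool([
  [[0, 0, -0.04, 0, 0, 0], [0, 0, -0.04, 0, 0, 0], [0, -0.02, 0, 0, 0, 0], [0, 0, 0, 0, 0, 0], [0, 0, 0, 0, 0, 0]],
])

```text
t: 12.0
tcp_pos: [0.3992, 0.3907, 0.2454]
ee_rot: [0.001, 0.752, 0.659, 0.0]
contact_force: [-1.4, -0.3, 0.2]
gripper_width: -0.0001
```

```bash
python3 ang.py; python3 - <<'E'
from h import *
S0=dict(np.load('/tmp/scene.npz'));T0=dict(np.load('/tmp/top.npz'))
c=cam('scene'); t=cam('top')
im=np.hstack([cv2.resize(c['pixels'],(400,300)),cv2.resize(t['pixels'],(400,300))])
b=np.hstack([cv2.resize(c['pixels'][170:220,355:422],(400,300),interpolation=2),cv2.resize(c['pixels'][250:430,60:300],(400,300))])
cv2.imwrite('pics/fin.png',np.vstack([im,b])[:,:,::-1])
P=pts(c); d=np.array([.99,-.139]);n=np.array([.139,.99])
r=P[...,:2]-[.4776,.3797]; a=r@d;bb=r@n
m=(abs(bb)<.008)&(P[...,2]>.072)&(P[...,2]<.09)&(abs(a)<.03); print('tip a',np.median(a[m]),m.sum())
hs=cv2.cvtColor(c['pixels'],cv2.COLOR_RGB2HSV)
br=(hs[...,0]>15)&(hs[...,0]<35)&(hs[...,1]>100)&(hs[...,2]>120); v,u=np.nonzero(br[312:328,220:240]); print('button',u.mean()+220,v.mean()+312)
E
```

```text
scene 71 ((110.40164184570312, 320.53277587890625), 9.720083236694336) [ 0.51757009 -0.28068474] ang 235.11116921341684 r 0.2044279217615449
top 66 ((515.5882568359375, 253.23529052734375), 8.076286315917969) [ 0.50886748 -0.27913725] ang 232.90353075606214 r 0.20829093755541664
tip a 0.016047723014971517 15
button 228.76 319.24
```

View pics/fin.png

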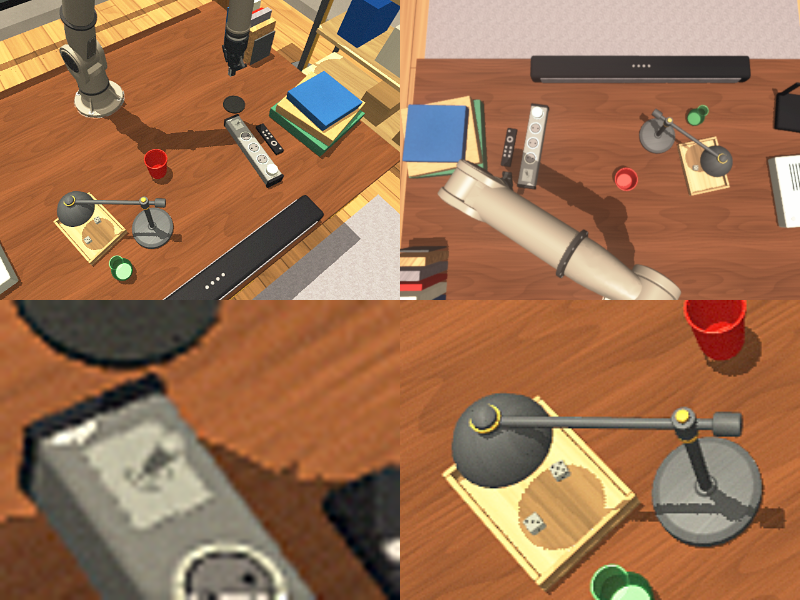

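The final pictures show the bat leaning toward the sockets, the shade over the tray with its ring at (485,417), the lamp's button unmoved, and everything else in place. Handing in.

```bash
python3 -c "
from cell import arm
print(arm.sign_off())"
```

```text
the job is handed in; nothing more can be done
None
```

The job is done and handed in at about 12 s of the 48 s allowed. With the shut finger I pushed the lamp's arm round by about 42°, then flipped the toggle over to on. Nothing was pinched or lifted.

**Lamp:** Triangulated from two cameras after the push, the shade's middle is about 4 mm from the tray's middle, at 233.7° against a target of about 234.5°. The two single-camera angles disagreed (235.1° and 232.9°), because I assumed the wrong height for the brass ring on the shade. I left the remaining 3–4 mm alone because it is near the calibration error. The lamp's brass button did not move in the scene image, so the foot stayed put.

**Toggle:** It went over until it stopped moving and the push rose to about 6 N. After I backed off, the tip measured about 16 mm past the pivot towards the sockets, which fits fully on.

**Other objects:** In the last pictures the dice, cup, remote, coaster, vase and tray look unmoved, and the robot touches nothing. I checked these by eye only. A second tray measurement during the job was unreliable because the shade and robot hid part of it.

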